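# Set the mill's notched slide and start it past its child lock

### The arm

A 7-joint arm with a two-finger parallel gripper is mounted at the origin on a cart in front of the work surface, level with it; the furniture and walls round the work are solid. World frame = base frame: x ahead of the robot, y to its left, z up, the work surface at z = 0. Lengths are in m, angles in rad, forces in N, time in s.
With the tool pointing down it reaches from about 0.4 to 0.85 m from the base axis. Payload 4.5 kg.
Tool frame: the origin (TCP) lies at the very end of the fingers, on their centre line; the grasp point (between the pads) lies env.pinch_z behind it (env.pinch_z is the distance from the TCP to the grasp point, in m); z points along the fingers, y is the direction in which the jaws open and shut (so a half turn about z gives the same grasp; the last joint's range is limited). The gripper opens to 85 mm and grips with 20 to 120 N. Pads are 22 mm wide; open, the fingers measure 114 mm over their backs; the gripper's body (76 mm by 85 mm) begins 54 mm behind the grasp point. The pads swing forward as they close: fully open they stand 13 mm farther back than shut.
Start: joints at [-1.086, 0.689, -0.195, 1.565, 0.157, 0.902, -0.215], TCP at [0.272, 0.563, 0.231] pointing down, gripper open.
Joint ranges: [-3.01, 3.01], [-0.46, 2.08], [-1.47, 1.51], [0.13, 2.56], [-1, 4.14], [0.04, 2.09], [-2.66, 2.66]. Speed limits (rad/s): [2.57, 2.57, 3.14, 3.14, 3.14, 3.14, 3.14].

### API

Orientations are given as a rotation vector (axis times angle).
In Python, from cell import env gives the robot as it stands.
- The arm moves only by the tool arm_command, never from a script. Its argument "steps" is a list of rows, each an object with "linear": the shift along the tool's x, y, z in mm, a list of three; "turn": the turn about the tool's z in rad. A call has 1 to 10 rows; each row shifts and turns the commanded pose from where the row before left it, along the tool's axes as they then stand; what a row does not reach is not made up. A row lasts 1/8 s, in which the tool goes at most 62.5 mm and 10.7 degrees, less where a joint would pass 70% of its speed; a pose out of reach is approached as far as the arm can. A call with a gripper value outside its range is refused whole. "gripper" is the finger opening in mm, from 0 to 85.4, set as the call begins (left out, the last holds). The fingers move at their own pace and stop on an object; "squeeze" is the grip in N (left out, the last holds). Time passes only in rows, so rows that do not move let the fingers close. It gives the time, the measured TCP pose, the force and the opening at its end, in the units of the state.
- env.state(): the state, without advancing time (a new reading comes with each control period).
- env.snapshot(name): name is "side" or "top" or "wrist"; returns a dict with "pixels" (400x640x3 uint8, red, green, blue), "fx", "fy", "cx", "cy" (pixels), "R" (3x3) and "t" (3): a world point X has camera coordinates R X + t. Camera axes: x right, y down, z forward; pixel columns grow to the right and rows downward; lengths in m; the calibration is good to about 2 mm. A picture is of the moment at which its call begins. There is no depth.
- env.job_done(): hands the job in, once; it reports no verdict.
The state is a dict: "clock": time; "joint_pos": joint angles; "joint_vel": joint speeds; "effort": joint torques, N m; "ee_pos": TCP position; "orientation": TCP orientation; "contact_force": force on the tool from outside, world axes, zero at the start; "ft_torque": the same for the moment, N m; "width": finger opening in m.
Only numpy, scipy, OpenCV 4.12 (cv2) and the standard library are available. Lean on these libraries where they do the work, as an engineer would, in place of code of your own. Each camera call takes 0.05 s, during which the arm holds its last target.

### The job

Set the mill to medium: lift its coarseness knob out of the end notch, move it over and let it drop into the middle of the three notches. Then start the mill: push the spring-loaded child-lock cover back, keep it back while you press the start key under it gently all the way down, hold the key down for a good second, and let go so that the key comes up and the cover springs shut. Do not press the key before the knob is set, and leave the other things on the worktop alone.

Things in the scene. Friction and masses are not known exactly. Their poses are not given: they have to be found in the camera images.
- mill: low white kitchen mill fixed to the worktop, 170 (x) x 250 (y) mm, flat top deck 60 mm above the worktop. Origin: centre of its underside; own x points from its front to its back, y to its left, z up. On the deck: right, the lock cover and start key; left front, the comb with the coarseness knob; left rear, a closed round hopper (72 mm across, top 54 mm above the deck, axis at x +42, y +62 mm), which stays untouched.
- mid_notch (a point): centre of the middle of three notches, at deck height, in a straight steel comb along the mill's y. Notches are 26 mm apart, 13 mm wide and 10 mm deep (the comb stands 10 mm above the deck). Fixed to the mill, axes as the mill's.
- knob_top (a point): centre of the top of the coarseness knob, a grey upright block 28 (x) x 16 (y) mm, at rest spanning 18 to 48 mm above the deck; pinch it across its 16 mm with the fingers closing along the mill's y. A 10 mm round cross pin under it sits in a notch and is let past only when lifted at least 10 mm. Axes as the mill's.
- carriage (a joint): position of the knob along the comb, m, growing to the mill's left (+y): about 0 in the right end notch (start), 0.026 in the middle notch, 0.052 in the left one. Slides with under 1 N once lifted.
- knob (a joint): lift of the knob, m: 0 fully down in a notch, about 0.009 when resting on top of the comb, at most 0.018. A spring pulls it down with 2.5 to 4 N, so it drops into a notch by itself when let go over one; the round pin finds the notch from up to about 3 mm off.
- lock_face (a point): centre of the front face (facing the mill's -x) of the child-lock cover's upright push rib: rib 62 (y) mm wide, from 22 to 36 mm above the deck; the point is 29 mm above the deck. Behind the rib is a flat plate, top 27 mm above the deck, reaching 54 mm back over the key. In front of the rib 53 mm of bare deck. Axes as the mill's; moves with the cover.
- lock (a joint): travel of the cover, m, growing towards the mill's +x: 0 shut, at most 0.048. A spring shuts it again as soon as it is let go (1 N shut to 2 N open), so it must be kept back while the key is pressed. At rest the rib's front face is 27 mm in front of the key's centre; with the cover back by 0.035 or more there is room for a shut fingertip over the key, its side still bearing on the rib.
- key_spot (a point): point at deck height straight below the centre of the start key. The key is a grey block 36 (x) x 40 (y) mm that moves straight down; mostly hidden until the cover is back. The height of its top is not given and differs from start to start: 10.5 to 21 mm above the deck, to be found by touch.
- key (a joint): how far the start key is pressed, m: 0 up, 0.006 fully down on a hard stop; it springs up when let go. Needs 1.4 N to start, 3.5 N to be fully down, plus up to about 2 N of rubbing between fingertip and rib. Counts as pressed beyond 0.004. More than 30 N on the mill while its cover is back is too rough.
- mug: small cup, 62 x 92 x 51 mm, bystander to the right of the mill
- measure: steel measuring spoon, 121 mm long, bystander to the left of the mill
- jar: spice jar, 41 mm across, 105 mm high, bystander behind the mill
- tin: food tin, 57 mm across, 72 mm high, bystander behind on the left
- timer: round wind-up kitchen timer, 63 mm across, 44 mm high, bystander on the right
- bottle: bottle, 56 mm across, 214 mm high, bystander at the back
- tub: flat oblong tub, 63 x 105 x 26 mm, bystander on the right

How it is judged:
On the way, in this order (a step that is already met when the one before it is completed fails the run):
1. the knob has dropped into the middle notch (value of joint carriage between 0.023 and 0.029 m and value of joint knob below 0.003 m), for 0.2 s.
2. the child-lock cover is pushed back (value of joint lock above 0.025 m), for 0.1 s.
3. the start key is held down for 0.8 s with the cover back (value of joint key above 0.004 m and value of joint lock above 0.015 m), for 0.8 s.
At the end, for the whole second after the job is handed in: The knob is down in the middle notch (carriage 0.023 to 0.029, lift under 0.003), the cover has sprung shut (within 4 mm) and the key is up (within 1.5 mm) (all of step 1 and value of joint lock below 0.004 m and value of joint key below 0.0015 m); the robot touches nothing.
It fails at once if the key is pressed while the knob is not down in the middle notch (value of joint key above 0.003 m and not (value of joint carriage between 0.023 and 0.029 m and value of joint knob below 0.003 m)).
It fails at once if more than 30 N on the mill while its cover is back (value of joint lock above 0.02 m and contact force between mill and the fingers above 30 N).
It fails at once if a bystander is moved by more than 30 mm (distance of any of mug, measure, jar, tin, timer, bottle, tub from where it was at the start of the episode above 0.03 m).
It also fails if it takes over 43 s, if anything falls off the work surface, if the arm or the gripper's body presses on something with over 40 N, if the wrist force passes 120 N, or if a joint passes its speed limit or range.

## Working session

There is one attempt and no reset: what is moved stays moved. The work goes in short steps, Python scripts to look and compute and a tool call to move; the robot and the scene stay as the last step left them, time stands still between calls to the robot, and variables do not carry over. Pictures are saved under pics/ and viewed, and the job is handed in when it is done.

Besides the shell and the picture viewer there is one more tool, called after "Request:" by a JSON object that holds its "fn" and its "kwargs", one argument or row to a line. arm_command: Moves the arm, as the interface text tells. Its arguments: {"type":"object","properties":{"steps":{"type":"array","items":{"type":"object","properties":{"linear":{"type":"array","items":{"type":"number"}},"turn":{"type":"number"}}}},"gripper":{"type":"number"},"squeeze":{"type":"number"}},"required":["steps"]}

```bash
ls; mkdir -p pics; python3 - <<'E'
from cell import env
import cv2,numpy as np
print(env.state()); print(env.pinch_z)
for n in ["side","top","wrist"]:
    s=env.snapshot(n); cv2.imwrite(f"pics/{n}0.png",s["pixels"][:,:,::-1]); np.savez(f"pics/{n}0.npz",**s)
    print(n,s["fx"],s["fy"],s["cx"],s["cy"],np.round(s["R"],3).tolist(),np.round(s["t"],3))
E
```

```text
pics
{'clock': 0.0, 'joint_pos': array([-1.08618866,  0.69000611, -0.19450646,  1.56635645,  0.15728306,
        0.9024874 , -0.21511094]), 'joint_vel': array([ 0.00034924, -0.00013101,  0.00093569,  0.00027408,  0.00104951,
        0.00023961, -0.00051637]), 'effort': array([ 1.22925074e-03, -5.39615571e+01, -1.26610816e+00, -1.58534807e+01,
        9.06276167e-03,  9.65857093e-03, -1.85725031e-05]), 'ee_pos': array([0.27206792, 0.56194832, 0.23046673]), 'orientation': array([-7.01989755e-01, -3.06185383e+00,  2.89677241e-03]), 'contact_force': array([ 1.16981526,  0.52051139, -1.17480163]), 'ft_torque': array([-0.03882067,  0.01588066, -0.00222797]), 'width': 0.08527708564003454}
0.0187
side 472.2714012920194 472.2714012920194 317.20368339841065 205.37206606631088 [[-0.973, -0.231, -0.008], [-0.195, 0.84, -0.506], [0.124, -0.491, -0.862]] [0.565 0.259 1.26 ]
top 510.1185107138568 510.1185107138568 317.2271679927863 195.29184034853319 [[0.005, -1.0, 0.006], [-0.962, -0.007, -0.275], [0.275, -0.004, -0.962]] [-0.075  0.611  1.283]
wrist 278.3879916025761 278.3879916025761 318.665000321805 203.6486947724022 [[0.435, 0.9, -0.002], [0.869, -0.419, 0.264], [0.237, -0.117, -0.965]] [-0.623 -0.034  0.379]
```

View pics/side0.png

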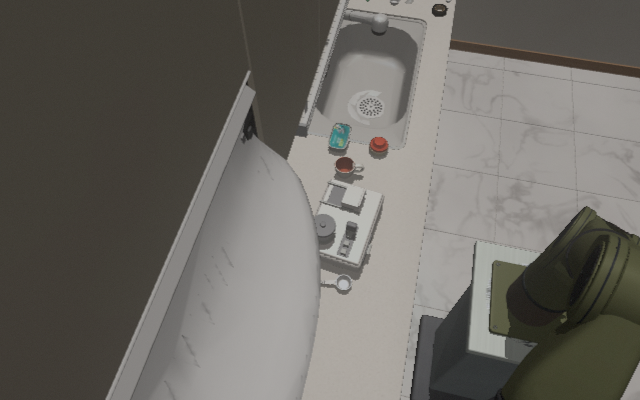

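View pics/top0.png

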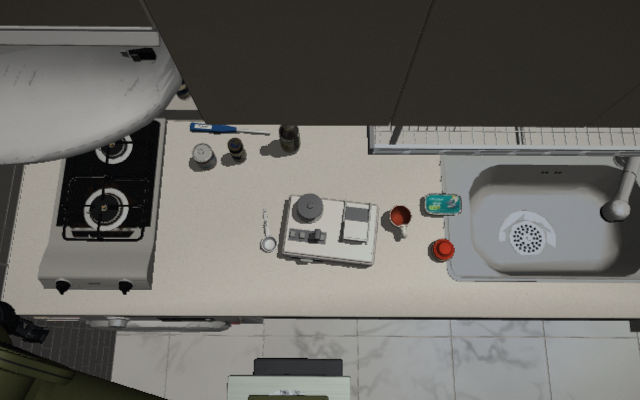

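View pics/wrist0.png

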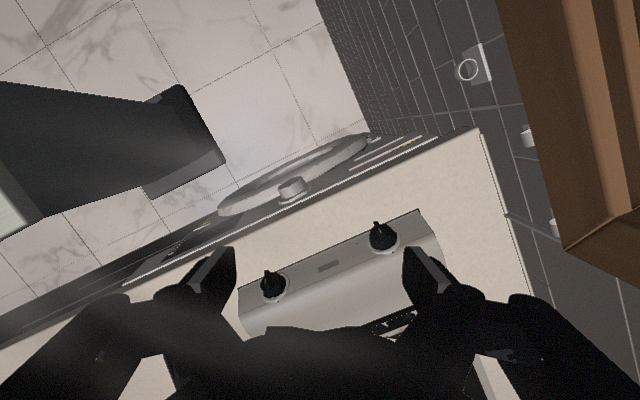

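```bash
python3 - <<'E'
import cv2
t=cv2.imread("pics/top0.png")[180:275,250:420]; cv2.imwrite("pics/topc.png",cv2.resize(t,None,fx=4.7,fy=4.7,interpolation=cv2.INTER_CUBIC))
t=cv2.imread("pics/side0.png")[170:280,290:400]; cv2.imwrite("pics/sidec.png",cv2.resize(t,None,fx=5.4,fy=5.4,interpolation=cv2.INTER_CUBIC))
E
cat > h.py <<'E'
import numpy as np,cv2
def ray(s,u,v):
    d=np.array([(u-s["cx"])/s["fx"],(v-s["cy"])/s["fy"],1.0]); R=s["R"]; 
    return -R.T@s["t"], R.T@d
def onplane(s,u,v,z):
    o,d=ray(s,u,v); return o+d*(z-o[2])/d[2]
def proj(s,X):
    c=s["R"]@np.asarray(X)+s["t"]; return s["fx"]*c[0]/c[2]+s["cx"], s["fy"]*c[1]/c[2]+s["cy"]
def tri(s1,p1,s2,p2):
    o1,d1=ray(s1,*p1);o2,d2=ray(s2,*p2)
    k=np.linalg.lstsq(np.c_[d1,-d2],o2-o1,rcond=None)[0]
    a,b=o1+k[0]*d1,o2+k[1]*d2
    return (a+b)/2,np.linalg.norm(a-b)
E
```

```text
(no output)
```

View pics/topc.png

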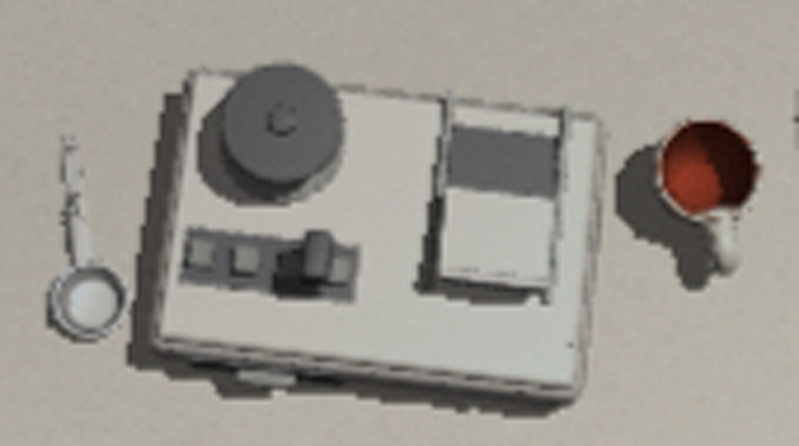

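View pics/sidec.png

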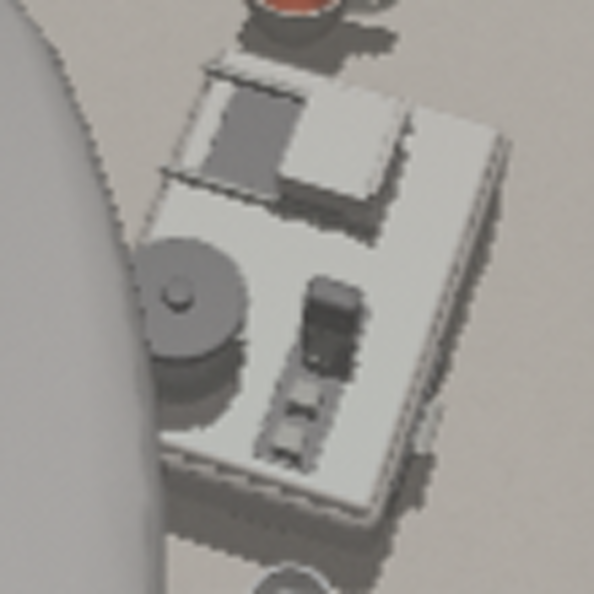

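```bash
cat >> h.py <<'E'
def load(n): return dict(np.load(n))
def T(u,v): return 250+(u+.5)/4.7-.5,180+(v+.5)/4.7-.5
def S(u,v): return 290+(u+.5)/5.4-.5,170+(v+.5)/5.4-.5
E
python3 - <<'E'
from h import *
t=load("pics/top0.npz");s=load("pics/side0.npz")
L={}
for n,p in dict(BL=(193,72),BR=(605,118),FR=(578,388),FL=(157,342)).items():
    L[n]=onplane(t,*T(*p),0.06); print(n,np.round(L[n],4))
print("front/back len",np.linalg.norm(L['BL']-L['BR']),np.linalg.norm(L['FL']-L['FR']),"sides",np.linalg.norm(L['BL']-L['FL']),np.linalg.norm(L['BR']-L['FR']))
for n,p in dict(FRs=(505,138),FLs=(372,520)).items(): print(n,np.round(onplane(s,*S(*p),0.06),4))
c=sum(L.values())/4
y=(L['BL']-L['BR'])+(L['FL']-L['FR']); a=np.arctan2(-y[0],y[1]); print("c",c,"yaw",a)
x=(L['BL']-L['FL'])+(L['BR']-L['FR']); print("yaw x",np.arctan2(x[1],x[0]))
print("hop tri",tri(t,T(283,118),s,S(180,290)))
h=onplane(t,*T(283,125),0.114);print("hop plane",h)
print("knob top",tri(t,T(319,243),s,S(336,292)), onplane(t,*T(319,243),.108),onplane(s,*S(336,292),.108))
E
```

```text
BL [0.6189 0.0013 0.06  ]
BR [ 0.5929 -0.2379  0.06  ]
FR [ 0.4359 -0.2184  0.06  ]
FL [0.4604 0.0184 0.06  ]
front/back len 0.2405777253168302 0.23811819389264952 sides 0.15938246188353197 0.15814280627277796
FRs [ 0.4333 -0.2069  0.06  ]
FLs [0.4611 0.0258 0.06  ]
c [ 0.52702636 -0.10914299  0.06      ] yaw -0.1056860259823988
yaw x -0.11561965938465871
hop tri (array([ 0.57693297, -0.05158634,  0.11069083]), np.float64(0.002313651531071009))
hop plane [ 0.57319062 -0.05195383  0.114     ]
knob top (array([ 0.50436227, -0.07124959,  0.10650649]), np.float64(0.007679598032563956)) [ 0.50781295 -0.07232662  0.108     ] [ 0.50064302 -0.06895285  0.108     ]
```

Request:
{"fn": "arm_command", "kwargs": {
  "steps": [
    {"linear": [0, 0, -5], "turn": -0.17},
    {"linear": [0, 0, -5], "turn": -0.17},
    {"linear": [-25, -50, 0]},
    {"linear": [-25, -50, 0]},
    {"linear": [-25, -50, 0]},
    {"linear": [-25, -50, 0]},
    {"linear": [-25, -50, 0]},
    {"linear": [-25, -50, 0]},
    {"linear": [-25, -50, 0]},
    {"linear": [-25, -50, 0]}
  ],
  "gripper": 50
}}

```text
schema error: expected keys linear, turn
```

Request:
{"fn": "arm_command", "kwargs": {
  "steps": [
    {"linear": [0, 0, -5], "turn": -0.17},
    {"linear": [0, 0, -5], "turn": -0.17},
    {"linear": [-25, -50, 0], "turn": 0},
    {"linear": [-25, -50, 0], "turn": 0},
    {"linear": [-25, -50, 0], "turn": 0},
    {"linear": [-25, -50, 0], "turn": 0},
    {"linear": [-25, -50, 0], "turn": 0},
    {"linear": [-25, -50, 0], "turn": 0},
    {"linear": [-25, -50, 0], "turn": 0},
    {"linear": [-25, -50, 0], "turn": 0}
  ],
  "gripper": 50
}}

```text
clock: 1.4
ee_pos: [0.4273, 0.1412, 0.2413]
orientation: [0.174, 3.137, 0.0]
contact_force: [1.7, 0.1, 0.7]
width: 0.0502
```

Request:
{"fn": "arm_command", "kwargs": {
  "steps": [
    {"linear": [-15, -45, 0], "turn": 0},
    {"linear": [-15, -45, 0], "turn": 0},
    {"linear": [-15, -45, 0], "turn": 0},
    {"linear": [-15, -45, 0], "turn": 0},
    {"linear": [-18, -44, 0], "turn": 0},
    {"linear": [0, 0, 0], "turn": 0},
    {"linear": [0, 0, 0], "turn": 0}
  ]
}}

```text
clock: 2.28
ee_pos: [0.4793, -0.0877, 0.2411]
orientation: [-0.174, -3.136, -0.001]
contact_force: [-0.2, -0.2, -0.2]
width: 0.05
```

```bash
python3 - <<'E'
from cell import env
import cv2,numpy as np
st=env.state();print({k:np.round(st[k],4) for k in("clock","ee_pos","orientation","contact_force","width")})
n="wrist"
s=env.snapshot(n); cv2.imwrite(f"pics/{n}1.png",s["pixels"][:,:,::-1]); np.savez(f"pics/{n}1.npz",**s)
E
```

```text
{'clock': np.float64(2.275), 'ee_pos': array([ 0.4793, -0.0877,  0.2411]), 'orientation': array([-1.7360e-01, -3.1362e+00, -1.3000e-03]), 'contact_force': array([-0.2192, -0.1586, -0.1987]), 'width': np.float64(0.05)}
```

View pics/wrist1.png

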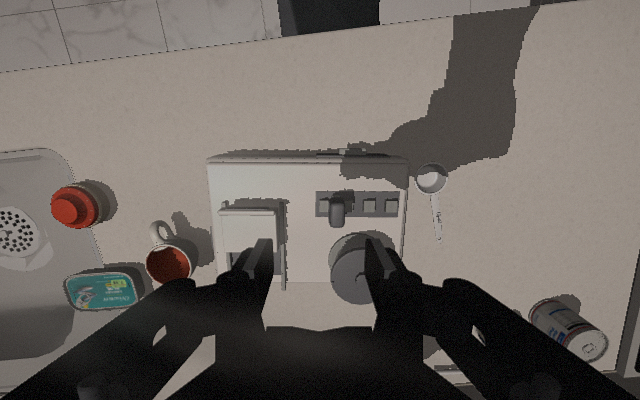

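```bash
python3 - <<'E'
import cv2
t=cv2.imread("pics/wrist1.png")[145:310,200:415]; cv2.imwrite("pics/wc1.png",cv2.resize(t,None,fx=3.6,fy=3.6,interpolation=cv2.INTER_CUBIC))
E
```

```text
(no output)
```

View pics/wc1.png

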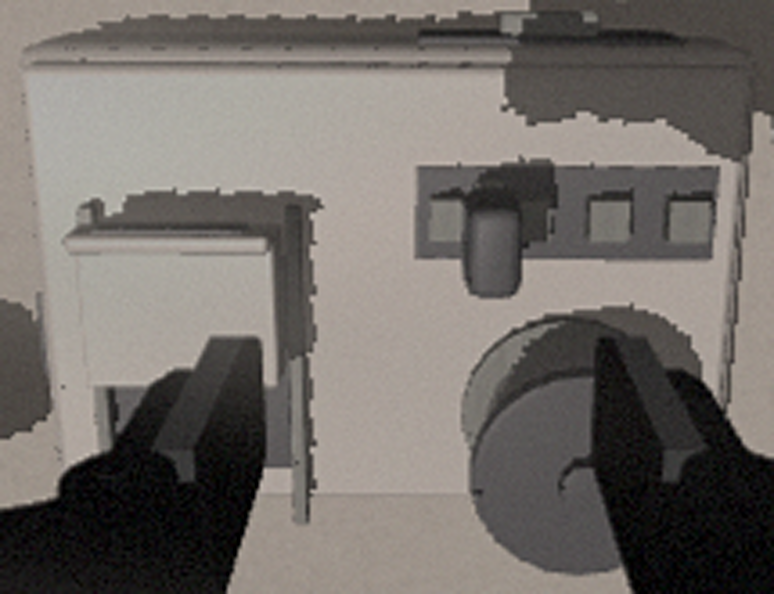

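```bash
cat >> h.py <<'E'
def W(u,v): return 200+(u+.5)/3.6-.5,145+(v+.5)/3.6-.5
E
python3 - <<'E'
from h import *
t=load("pics/top0.npz");s=load("pics/side0.npz");w=load("pics/wrist1.npz")
P=lambda p,z:np.round(onplane(w,*W(*p),z),4)
a=-0.111;c,sn=np.cos(a),np.sin(a);R=np.array([[c,-sn],[sn,c]])
FL,FR=P((748,62),.06),P((25,66),.06); print("FL",FL,"FR",FR,np.linalg.norm(FL-FR))
print("yaw",np.arctan2(-(FL-FR)[0],(FL-FR)[1]))
for p in[(445,218),(610,218),(690,218)]:
  for z in(.06,.07): q=P(p,z); print("sq",z,q, R.T@q[:2])
for z in(.06,.07,.062):
  for p in [(416,168),(416,258),(715,258)]: q=P(p,z);print("comb",z,q,R.T@q[:2])
for p in[(468,222),(520,222),(466,290),(520,290),(494,298),(494,205)]:q=P(p,.108);print("knob top",q,R.T@q[:2])
print("knobtri",tri(t,T(319,243),w,W(495,255)),tri(s,S(336,292),w,W(495,255)))
for p in[(64,235),(268,240),(66,250),(270,252)]:q=P(p,.096);print("rib top",q,R.T@q[:2])
for p in[(92,385)]:q=P(p,.087);print("plate back",q,R.T@q[:2])
q=P((580,478),.114);print("hop",q,R.T@q[:2])
E
```

```text
FL [0.4611 0.0168 0.06  ] FR [ 0.4369 -0.2144  0.06  ] 0.23246307233623154
yaw -0.10429151143513987
sq 0.06 [ 0.5022 -0.0855  0.06  ] [ 0.5085804  -0.02934402]
sq 0.07 [ 0.4994 -0.0853  0.07  ] [ 0.50577547 -0.02945541]
sq 0.06 [ 0.5083 -0.0305  0.06  ] [0.50855038 0.02599321]
sq 0.07 [ 0.5053 -0.0321  0.07  ] [0.50574608 0.02407074]
sq 0.06 [ 0.5112 -0.0039  0.06  ] [0.508486   0.05275075]
sq 0.07 [ 0.5082 -0.0062  0.07  ] [0.50575923 0.05013259]
comb 0.06 [ 0.4841 -0.0932  0.06  ] [ 0.49144473 -0.03900161]
comb 0.06 [ 0.5151 -0.0967  0.06  ] [ 0.52264166 -0.03904613]
comb 0.06 [0.5262 0.004  0.06  ] [0.52251858 0.06226372]
comb 0.07 [ 0.4819 -0.0928  0.07  ] [ 0.48921396 -0.03884777]
comb 0.07 [ 0.5119 -0.0962  0.07  ] [ 0.51940596 -0.03890368]
comb 0.07 [0.5227 0.0013 0.07  ] [0.51933921 0.05919263]
comb 0.062 [ 0.4837 -0.0931  0.062 ] [ 0.49103612 -0.03894653]
comb 0.062 [ 0.5145 -0.0966  0.062 ] [ 0.52203427 -0.03901321]
comb 0.062 [0.5255 0.0035 0.062 ] [0.52187828 0.06168925]
knob top [ 0.4907 -0.0784  0.108 ] [ 0.49636469 -0.02356159]
knob top [ 0.4924 -0.0637  0.108 ] [ 0.49642587 -0.00876375]
knob top [ 0.5111 -0.0811  0.108 ] [ 0.51693823 -0.02398522]
knob top [ 0.5129 -0.0654  0.108 ] [ 0.51698802 -0.00818245]
knob top [ 0.5145 -0.0732  0.108 ] [ 0.5194422  -0.01575722]
knob top [ 0.4865 -0.0706  0.108 ] [ 0.49132651 -0.01627484]
knobtri (array([ 0.51740824, -0.0712989 ,  0.06024132]), np.float64(0.0027206730029743446)) (array([ 0.50160905, -0.07120091,  0.10476599]), np.float64(0.0018145562703452442))
rib top [ 0.4849 -0.1988  0.096 ] [ 0.50393735 -0.14386311]
rib top [ 0.4932 -0.1384  0.096 ] [ 0.50549563 -0.08291541]
rib top [ 0.4896 -0.1992  0.096 ] [ 0.50865274 -0.14374002]
rib top [ 0.497  -0.1384  0.096 ] [ 0.50927225 -0.08249448]
plate back [ 0.5377 -0.2039  0.087 ] [ 0.55697735 -0.14308295]
hop [ 0.5723 -0.053   0.114 ] [0.57464889 0.0107211 ]
```

Request:
{"fn": "arm_command", "kwargs": {
  "steps": [
    {"linear": [-19, 18, 20], "turn": 0},
    {"linear": [0, 0, 45], "turn": 0},
    {"linear": [0, 0, 45], "turn": 0},
    {"linear": [0, 0, 31], "turn": 0},
    {"linear": [0, 0, 0], "turn": 0},
    {"linear": [0, 0, 0], "turn": 0}
  ],
  "gripper": 45,
  "squeeze": 20
}}

```text
clock: 3.08
ee_pos: [0.5012, -0.0715, 0.1013]
orientation: [0.171, 3.135, 0.001]
contact_force: [0.4, 0.5, 0.4]
width: 0.045
```

```bash
python3 - <<'E'
from cell import env
from h import *
n="wrist"
s=env.snapshot(n); cv2.imwrite(f"pics/{n}2.png",s["pixels"][:,:,::-1]); np.savez(f"pics/{n}2.npz",**s)
E
```

```text
(no output)
```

View pics/wrist2.png

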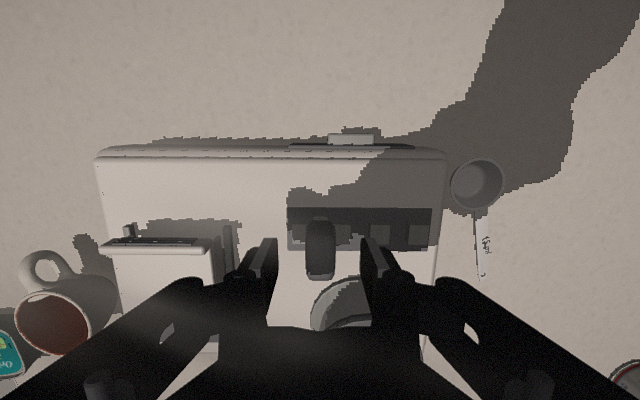

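Request:
{"fn": "arm_command", "kwargs": {
  "steps": [
    {"linear": [0, 0, 15], "turn": 0},
    {"linear": [0, 0, 7], "turn": 0},
    {"linear": [0, 0, 0], "turn": 0}
  ]
}}

```text
clock: 3.5
ee_pos: [0.5, -0.0726, 0.0777]
orientation: [-0.174, -3.135, 0.0]
contact_force: [0.6, -0.4, 0.8]
width: 0.0452
```

Request:
{"fn": "arm_command", "kwargs": {
  "steps": [
    {"linear": [0, 0, 0], "turn": 0},
    {"linear": [0, 0, 0], "turn": 0},
    {"linear": [0, 0, 0], "turn": 0},
    {"linear": [0, 0, 0], "turn": 0}
  ],
  "gripper": 8,
  "squeeze": 25
}}

```text
clock: 4.0
ee_pos: [0.5007, -0.0717, 0.0786]
orientation: [0.173, 3.136, 0.002]
contact_force: [-1.4, 3.5, 4.1]
width: 0.0152
```

Request:
{"fn": "arm_command", "kwargs": {
  "steps": [
    {"linear": [0, 0, -7], "turn": 0},
    {"linear": [0, 0, -7], "turn": 0},
    {"linear": [0, 0, 0], "turn": 0},
    {"linear": [0, 0, 0], "turn": 0}
  ]
}}

```text
clock: 4.5
ee_pos: [0.5007, -0.0718, 0.0925]
orientation: [0.173, 3.136, 0.002]
contact_force: [0.3, 4.7, -3.8]
width: 0.0159
```

Request:
{"fn": "arm_command", "kwargs": {
  "steps": [
    {"linear": [0, 7, 0], "turn": 0},
    {"linear": [0, 7, 0], "turn": 0},
    {"linear": [0, 7, 0], "turn": 0},
    {"linear": [0, 5.5, 0], "turn": 0},
    {"linear": [0, 0, 0], "turn": 0},
    {"linear": [0, 0, 0], "turn": 0}
  ]
}}

```text
clock: 5.25
ee_pos: [0.5036, -0.0461, 0.0923]
orientation: [0.174, 3.136, 0.0]
contact_force: [1.6, 0.4, -4.0]
width: 0.0156
```

```bash
python3 - <<'E'
from cell import env
from h import *
n="wrist"
s=env.snapshot(n); cv2.imwrite(f"pics/{n}3.png",s["pixels"][:,:,::-1]); np.savez(f"pics/{n}3.npz",**s)
E
```

```text
(no output)
```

View pics/wrist3.png

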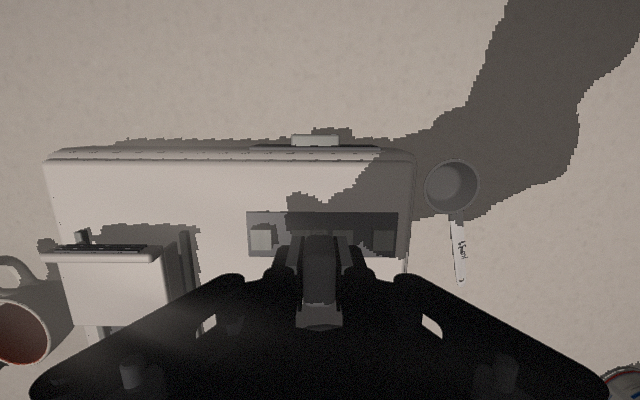

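Request:
{"fn": "arm_command", "kwargs": {
  "steps": [
    {"linear": [0, 0, 5], "turn": 0},
    {"linear": [0, 0, 5], "turn": 0},
    {"linear": [0, 0, 2], "turn": 0},
    {"linear": [0, 0, 0], "turn": 0},
    {"linear": [0, 0, 0], "turn": 0}
  ]
}}

```text
clock: 5.92
ee_pos: [0.5037, -0.0458, 0.0803]
orientation: [0.173, 3.136, 0.001]
contact_force: [2.8, 2.4, -3.3]
width: 0.0153
```

Request:
{"fn": "arm_command", "kwargs": {
  "steps": [
    {"linear": [0, 0, 0], "turn": 0},
    {"linear": [0, 0, 0], "turn": 0},
    {"linear": [0, 0, 0], "turn": 0},
    {"linear": [0, 0, -20], "turn": 0},
    {"linear": [0, 0, -40], "turn": 0},
    {"linear": [0, 0, -40], "turn": 0},
    {"linear": [0, -50, -10], "turn": 0},
    {"linear": [0, -50, 0], "turn": 0},
    {"linear": [0, 0, 0], "turn": 0}
  ],
  "gripper": 45
}}

```text
clock: 7.05
ee_pos: [0.4905, -0.1513, 0.1902]
orientation: [-0.188, -3.134, 0.005]
contact_force: [0.2, 0.3, 0.2]
width: 0.0451
```

```bash
python3 - <<'E'
from cell import env
from h import *
st=env.state();print({k:np.round(st[k],4) for k in("clock","ee_pos","orientation","contact_force","width")})
for n in("wrist","top"):
    s=env.snapshot(n); cv2.imwrite(f"pics/{n}4.png",s["pixels"][:,:,::-1]); np.savez(f"pics/{n}4.npz",**s)
E
```

```text
{'clock': np.float64(7.05), 'ee_pos': array([ 0.4905, -0.1513,  0.1902]), 'orientation': array([-0.1881, -3.1344,  0.0054]), 'contact_force': array([0.1679, 0.2877, 0.2204]), 'width': np.float64(0.0451)}
```

View pics/wrist4.png

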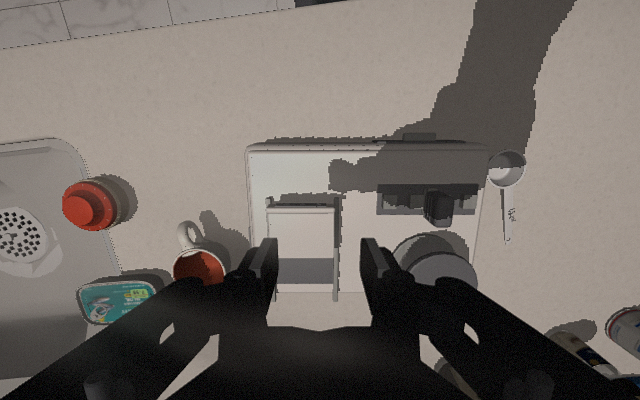

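```bash
python3 - <<'E'
import cv2
t=cv2.imread("pics/wrist4.png")[135:305,240:500]; t=cv2.resize(t,None,fx=3,fy=3,interpolation=cv2.INTER_CUBIC); cv2.imwrite("pics/wc4.png",cv2.convertScaleAbs(t,alpha=1.6,beta=10))
E
```

```text
(no output)
```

View pics/wc4.png

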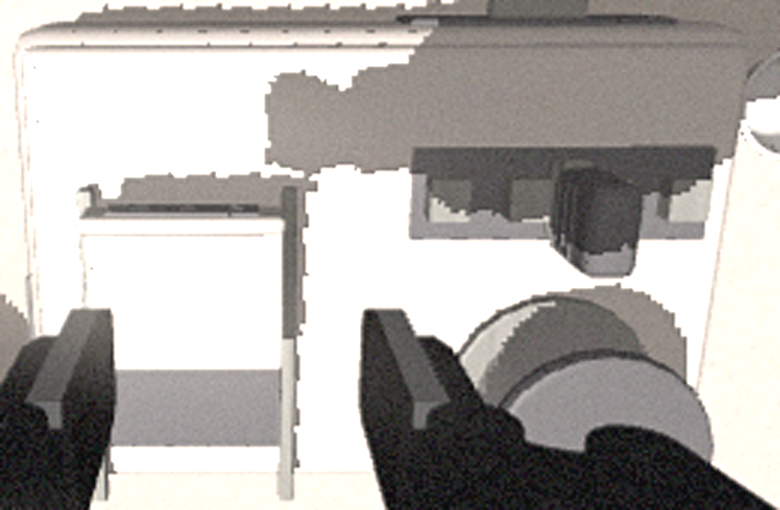

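```bash
cat >> h.py <<'E'
def W4(u,v): return 240+(u+.5)/3-.5,135+(v+.5)/3-.5
a=-0.111;c,sn=np.cos(a),np.sin(a);RM=np.array([[c,-sn],[sn,c]])
E
python3 - <<'E'
from h import *
w=load("pics/wrist4.npz")
P=lambda p,z:np.round(RM.T@onplane(w,*W4(*p),z)[:2],4)
print("knob",P((588,270),.108),P((638,270),.108),P((610,275),.108))
print("hop",P((607,440),.114),"R edge",P((713,445),.114))
print("comb",P((411,238),.07),P((704,238),.07))
for p in[(80,213),(285,213),(80,235),(285,235)]:print("rib",P(p,.096))
print("plate back",P((115,370),.087),P((282,370),.087))
print("FL FR",P((738,42),.06),P((20,46),.06))
x=np.array([.4905,-.1513]);print("tcp",RM.T@x)
E
```

```text
knob [0.5171 0.0024] [0.5172 0.0166] [0.5187 0.0088]
hop [0.5677 0.0107] R edge [0.5696 0.0419]
comb [ 0.5192 -0.0402] [0.5198 0.0559]
rib [ 0.5026 -0.1435]
rib [ 0.503  -0.0831]
rib [ 0.5094 -0.1438]
rib [ 0.5098 -0.0831]
plate back [ 0.5577 -0.137 ] [ 0.558  -0.0832]
FL FR [0.4573 0.0635] [ 0.4567 -0.1668]
tcp [ 0.50424121 -0.09603511]
```

Request:
{"fn": "arm_command", "kwargs": {
  "steps": [
    {"linear": [24, -17, 0], "turn": 0},
    {"linear": [0, 0, 40], "turn": 0},
    {"linear": [0, 0, 40], "turn": 0},
    {"linear": [0, 0, 0], "turn": 0},
    {"linear": [0, 0, 0], "turn": 0}
  ],
  "gripper": 0,
  "squeeze": 20
}}

```text
clock: 7.78
ee_pos: [0.4675, -0.1588, 0.1111]
orientation: [0.171, 3.136, 0.001]
contact_force: [0.5, 0.8, 0.7]
width: -0.0
```

```bash
python3 - <<'E'
from cell import env
from h import *
st=env.state();print({k:np.round(st[k],4) for k in("clock","ee_pos","orientation","contact_force","width")})
print("tcp",RM.T@st["ee_pos"][:2])
for n in("wrist","side"):
    s=env.snapshot(n); cv2.imwrite(f"pics/{n}5.png",s["pixels"][:,:,::-1]); np.savez(f"pics/{n}5.npz",**s)
t=s["pixels"][170:280,290:400,::-1]; cv2.imwrite("pics/sidec5.png",cv2.resize(t,None,fx=5.4,fy=5.4,interpolation=cv2.INTER_CUBIC))
E
```

```text
{'clock': np.float64(7.775), 'ee_pos': array([ 0.4675, -0.1588,  0.1111]), 'orientation': array([1.7100e-01, 3.1358e+00, 7.0000e-04]), 'contact_force': array([0.4776, 0.7926, 0.7076]), 'width': np.float64(-0.0)}
tcp [ 0.48217001 -0.10603882]
```

View pics/wrist5.png

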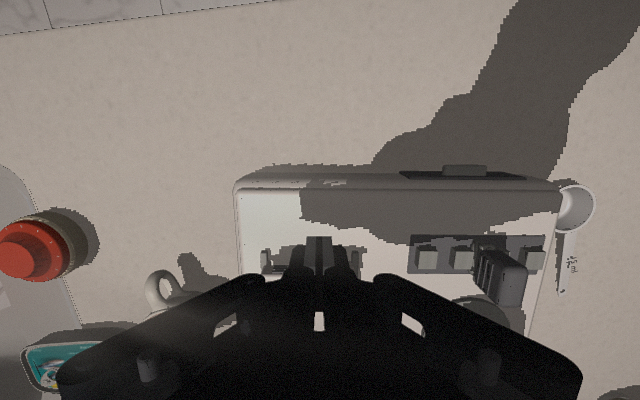

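View pics/sidec5.png

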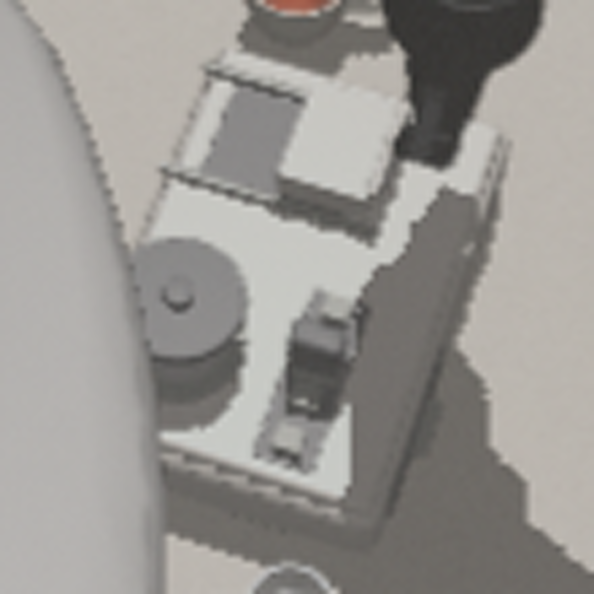

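```bash
python3 - <<'E'
from h import *
o=[]
for n in("side0","side5"):
    t=cv2.imread(f"pics/{n}.png")[215:260,330:365]; o.append(cv2.resize(t,None,fx=11,fy=11,interpolation=cv2.INTER_NEAREST))
cv2.imwrite("pics/kn.png",np.hstack(o))
s=load("pics/side5.npz")
# predicted knob centre pixels
k0=np.array([.5055,-.016])
for Y,l in((-.016,0),(.010,0),(.010,.009)):
    for dX,dY in((-.014,-.008),(.014,-.008),(.014,.008),(-.014,.008)):
        q=RM@np.array([.5055+dX,Y+dY]); u,v=proj(s,[*q,.108+l]); print(Y,l,np.round([(u-330+.5)*11,(v-215+.5)*11]))
E
```

```text
-0.016 0 [313.  80.]
-0.016 0 [203.  46.]
-0.016 0 [183. 101.]
-0.016 0 [293. 135.]
0.01 0 [281. 169.]
0.01 0 [170. 135.]
0.01 0 [150. 191.]
0.01 0 [261. 225.]
0.01 0.009 [283. 152.]
0.01 0.009 [172. 118.]
0.01 0.009 [151. 174.]
0.01 0.009 [263. 208.]
```

View pics/kn.png

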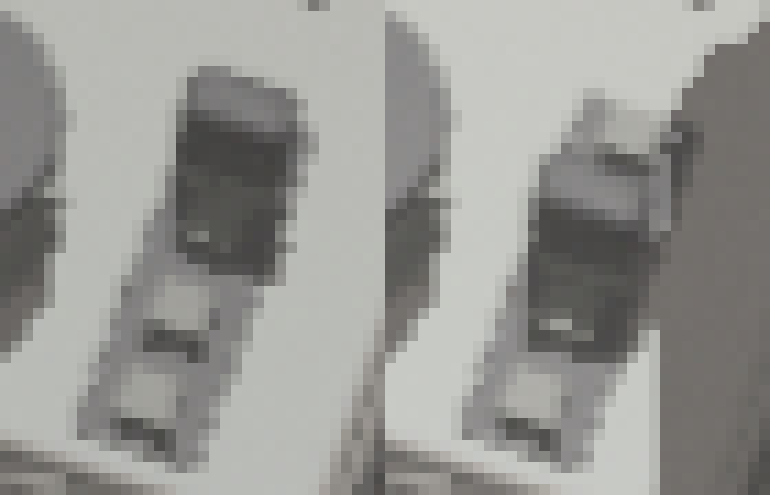

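Request:
{"fn": "arm_command", "kwargs": {
  "steps": [
    {"linear": [0, -7, 10], "turn": 0},
    {"linear": [0, 0, 10], "turn": 0},
    {"linear": [0, 0, 5], "turn": 0},
    {"linear": [0, 0, 0], "turn": 0},
    {"linear": [0, 0, 0], "turn": 0}
  ]
}}

```text
clock: 8.5
ee_pos: [0.4659, -0.1666, 0.0853]
orientation: [0.174, 3.137, 0.0]
contact_force: [0.5, -0.1, 0.5]
width: 0.0002
```

Request:
{"fn": "arm_command", "kwargs": {
  "steps": [
    {"linear": [-4, 0, 0], "turn": 0},
    {"linear": [-4, 0, 0], "turn": 0},
    {"linear": [-4, 0, 0], "turn": 0},
    {"linear": [-4, 0, 0], "turn": 0},
    {"linear": [0, 0, 0], "turn": 0},
    {"linear": [0, 0, 0], "turn": 0}
  ]
}}

```text
clock: 9.25
ee_pos: [0.4813, -0.1685, 0.0852]
orientation: [-0.174, -3.136, -0.0]
contact_force: [-2.5, 0.1, 0.5]
width: -0.0
```

Request:
{"fn": "arm_command", "kwargs": {
  "steps": [
    {"linear": [-6, 0, 0], "turn": 0},
    {"linear": [-6, 0, 0], "turn": 0},
    {"linear": [-6, 0, 0], "turn": 0},
    {"linear": [-6, 0, 0], "turn": 0},
    {"linear": [-6, 0, 0], "turn": 0},
    {"linear": [-4, 0, 0], "turn": 0},
    {"linear": [0, 0, 0], "turn": 0},
    {"linear": [0, 0, 0], "turn": 0}
  ]
}}

```text
clock: 10.25
ee_pos: [0.5153, -0.1724, 0.0853]
orientation: [-0.174, -3.136, 0.0]
contact_force: [-2.1, -0.8, -0.9]
width: -0.0002
```

```bash
python3 - <<'E'
from cell import env
from h import *
st=env.state();print({k:np.round(st[k],4) for k in("clock","ee_pos","orientation","contact_force","width")})
print("tcp",RM.T@st["ee_pos"][:2])
for n in("side","top"):
    s=env.snapshot(n); cv2.imwrite(f"pics/{n}6.png",s["pixels"][:,:,::-1]); np.savez(f"pics/{n}6.npz",**s)
    t=s["pixels"][170:280,290:400,::-1] if n=="side" else s["pixels"][180:275,290:400,::-1]; cv2.imwrite(f"pics/{n}c6.png",cv2.resize(t,None,fx=5.4,fy=5.4,interpolation=cv2.INTER_CUBIC))
E
```

```text
{'clock': np.float64(10.25), 'ee_pos': array([ 0.5153, -0.1724,  0.0853]), 'orientation': array([-1.7410e-01, -3.1364e+00,  1.0000e-04]), 'contact_force': array([-2.102 , -0.8251, -0.8517]), 'width': np.float64(-0.0002)}
tcp [ 0.53119129 -0.11424592]
```

View pics/sidec6.png

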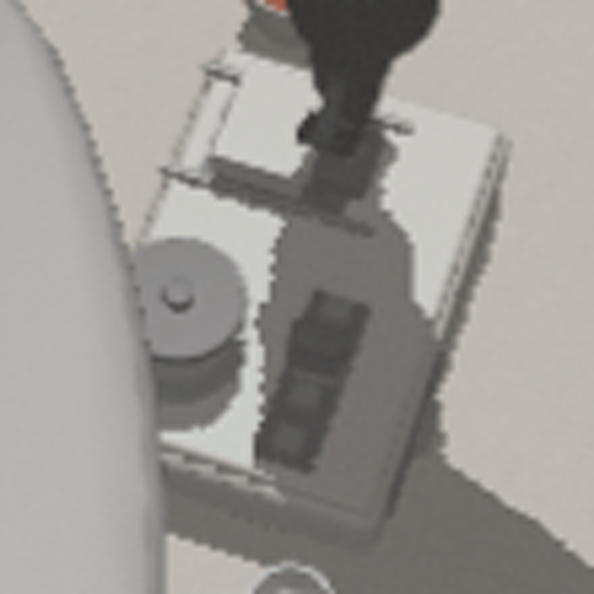

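View pics/topc6.png

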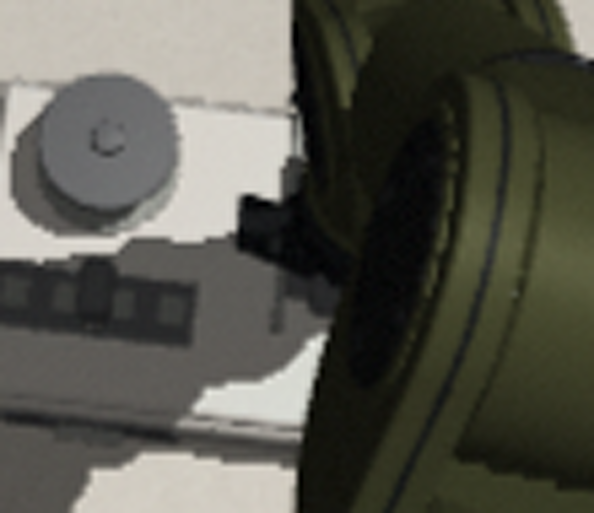

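Request:
{"fn": "arm_command", "kwargs": {
  "steps": [
    {"linear": [-3, 0, 0], "turn": 0},
    {"linear": [0, 0, 1.5], "turn": 0},
    {"linear": [0, 0, 1.5], "turn": 0},
    {"linear": [0, 0, 0], "turn": 0}
  ]
}}

```text
clock: 10.85
ee_pos: [0.5185, -0.1722, 0.0821]
orientation: [-0.173, -3.137, -0.001]
contact_force: [-2.4, 0.0, -0.6]
width: -0.0002
```

Request:
{"fn": "arm_command", "kwargs": {
  "steps": [
    {"linear": [0, 0, 1], "turn": 0},
    {"linear": [0, 0, 1], "turn": 0},
    {"linear": [0, 0, 0], "turn": 0}
  ]
}}

```text
clock: 11.22
ee_pos: [0.5184, -0.1726, 0.0802]
orientation: [-0.174, -3.137, -0.0]
contact_force: [-1.3, 0.5, -0.1]
width: -0.0
```

Request:
{"fn": "arm_command", "kwargs": {
  "steps": [
    {"linear": [0, 0, 1], "turn": 0},
    {"linear": [0, 0, 1], "turn": 0},
    {"linear": [0, 0, 0], "turn": 0}
  ]
}}

```text
clock: 11.6
ee_pos: [0.5186, -0.1727, 0.0783]
orientation: [0.174, 3.137, -0.0]
contact_force: [-1.4, -0.2, 1.9]
width: 0.0002
```

Request:
{"fn": "arm_command", "kwargs": {
  "steps": [
    {"linear": [0, 0, 1], "turn": 0},
    {"linear": [0, 0, 1], "turn": 0},
    {"linear": [0, 0, 0], "turn": 0}
  ]
}}

```text
clock: 11.98
ee_pos: [0.5186, -0.1727, 0.0762]
orientation: [0.174, 3.137, 0.0]
contact_force: [-2.3, -0.6, 1.8]
width: -0.0001
```

Request:
{"fn": "arm_command", "kwargs": {
  "steps": [
    {"linear": [0, 0, 1], "turn": 0},
    {"linear": [0, 0, 1], "turn": 0},
    {"linear": [0, 0, 0], "turn": 0}
  ]
}}

```text
clock: 12.35
ee_pos: [0.5186, -0.1727, 0.0742]
orientation: [0.174, 3.137, 0.0]
contact_force: [-1.7, -0.0, 2.9]
width: -0.0
```

Request:
{"fn": "arm_command", "kwargs": {
  "steps": [
    {"linear": [0, 0, 1], "turn": 0},
    {"linear": [0, 0, 0], "turn": 0}
  ]
}}

```text
clock: 12.6
ee_pos: [0.5186, -0.1726, 0.0733]
orientation: [0.174, 3.137, 0.0]
contact_force: [-1.7, -0.4, 3.7]
width: 0.0002
```

Request:
{"fn": "arm_command", "kwargs": {
  "steps": [
    {"linear": [0, 0, 1], "turn": 0},
    {"linear": [0, 0, 0], "turn": 0}
  ]
}}

```text
clock: 12.85
ee_pos: [0.5187, -0.1727, 0.0731]
orientation: [0.174, 3.136, -0.001]
contact_force: [-4.5, 0.1, 12.5]
width: -0.0001
```

Request:
{"fn": "arm_command", "kwargs": {
  "steps": [
    {"linear": [0, 0, -0.5], "turn": 0},
    {"linear": [0, 0, 0], "turn": 0},
    {"linear": [0, 0, 0], "turn": 0},
    {"linear": [0, 0, 0], "turn": 0},
    {"linear": [0, 0, 0], "turn": 0},
    {"linear": [0, 0, 0], "turn": 0},
    {"linear": [0, 0, 0], "turn": 0},
    {"linear": [0, 0, 0], "turn": 0},
    {"linear": [0, 0, 0], "turn": 0},
    {"linear": [0, 0, 0], "turn": 0}
  ]
}}

```text
clock: 14.1
ee_pos: [0.5186, -0.1727, 0.0732]
orientation: [0.174, 3.136, -0.0]
contact_force: [-2.5, 0.7, 8.7]
width: -0.0003
```

Request:
{"fn": "arm_command", "kwargs": {
  "steps": [
    {"linear": [0, 0, -3], "turn": 0},
    {"linear": [0, 0, -5], "turn": 0},
    {"linear": [0, 0, -5], "turn": 0},
    {"linear": [12, 0, 0], "turn": 0},
    {"linear": [12, 0, 0], "turn": 0},
    {"linear": [12, 0, 0], "turn": 0},
    {"linear": [12, 0, 0], "turn": 0},
    {"linear": [10, 0, -10], "turn": 0},
    {"linear": [0, 0, -40], "turn": 0},
    {"linear": [0, 0, -50], "turn": 0}
  ]
}}

```text
clock: 15.35
ee_pos: [0.4601, -0.1661, 0.1869]
orientation: [-0.173, -3.136, -0.0]
contact_force: [0.0, -1.9, -0.4]
width: -0.0001
```

Request:
{"fn": "arm_command", "kwargs": {
  "steps": [
    {"linear": [0, 45, -30], "turn": 0},
    {"linear": [0, 50, -10], "turn": 0},
    {"linear": [0, 50, 0], "turn": 0},
    {"linear": [0, 50, 0], "turn": 0},
    {"linear": [0, 0, 0], "turn": 0},
    {"linear": [0, 0, 0], "turn": 0}
  ]
}}

```text
clock: 16.1
ee_pos: [0.4821, 0.0268, 0.2261]
orientation: [0.174, 3.137, -0.001]
contact_force: [-0.9, 0.1, -0.6]
width: 0.0
```

```bash
python3 - <<'E'
from cell import env
from h import *
st=env.state();print({k:np.round(st[k],4) for k in("clock","ee_pos","orientation","contact_force","width")})
o=[]
for n in("side","top"):
    s=env.snapshot(n); cv2.imwrite(f"pics/{n}7.png",s["pixels"][:,:,::-1]); np.savez(f"pics/{n}7.npz",**s)
    t=s["pixels"][170:280,290:400,::-1] if n=="side" else s["pixels"][170:280,280:410,::-1]; o.append(cv2.resize(t,None,fx=3.3,fy=5 if 0 else 3.3,interpolation=cv2.INTER_CUBIC))
cv2.imwrite("pics/end.png",np.hstack(o)[:, :800])
E
```

```text
{'clock': np.float64(16.1), 'ee_pos': array([0.4821, 0.0268, 0.2261]), 'orientation': array([ 1.7420e-01,  3.1365e+00, -1.5000e-03]), 'contact_force': array([-0.8859,  0.1038, -0.6431]), 'width': np.float64(0.0)}
```

View pics/end.png

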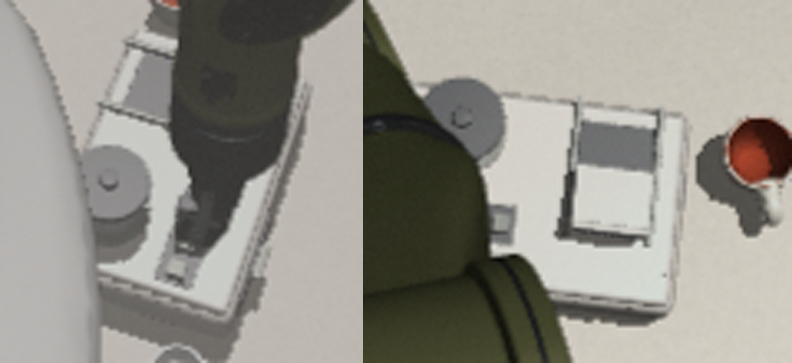

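View pics/top7.png

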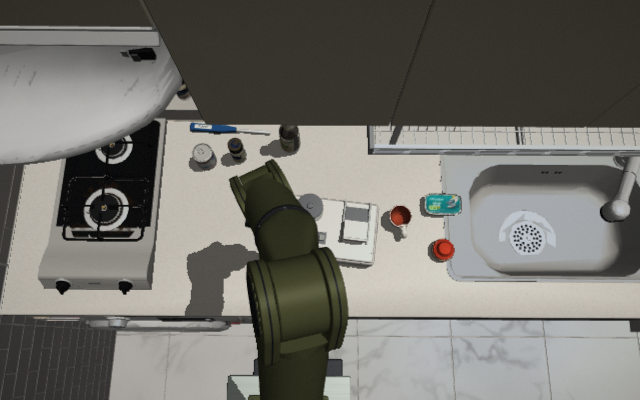

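Request:
{"fn": "arm_command", "kwargs": {
  "steps": [
    {"linear": [0, 50, 0], "turn": 0},
    {"linear": [0, 50, 0], "turn": 0},
    {"linear": [0, 50, 0], "turn": 0},
    {"linear": [0, 0, 0], "turn": 0},
    {"linear": [0, 0, 0], "turn": 0}
  ]
}}

```text
clock: 16.82
ee_pos: [0.4991, 0.1746, 0.2255]
orientation: [-0.177, -3.136, 0.003]
contact_force: [0.4, -0.6, -0.4]
width: -0.0
```

```bash
python3 - <<'E'
from cell import env
from h import *
s=env.snapshot("side"); p=s["pixels"][...,::-1]
a=cv2.resize(p[215:260,330:365],None,fx=11,fy=11,interpolation=cv2.INTER_NEAREST)
b=cv2.resize(p[170:280,290:400],None,fx=4,fy=4.5)
cv2.imwrite("pics/kn8.png",np.hstack([a,b[:495]]))
E
```

```text
(no output)
```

View pics/kn8.png

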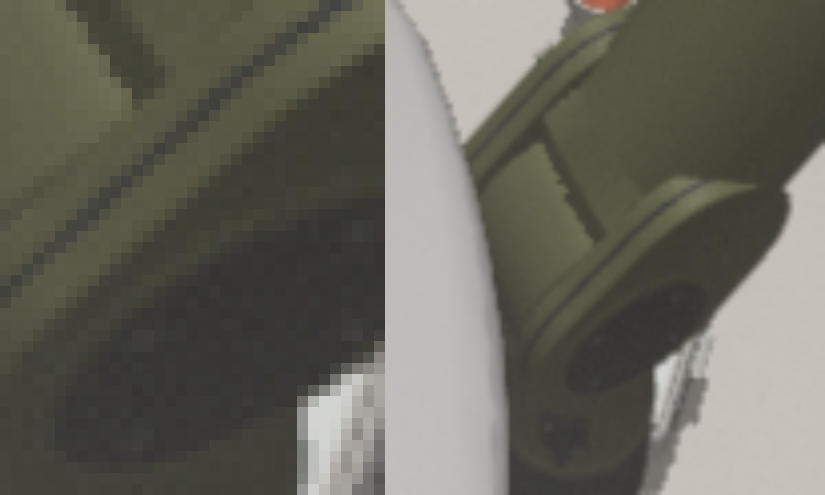

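```bash
python3 - <<'E'
from cell import env
from h import *
s=env.snapshot("top"); p=s["pixels"][...,::-1]; np.savez("pics/top8.npz",**s)
q=cv2.imread("pics/top0.png")
f=lambda p:cv2.resize(p[185:275,270:390],None,fx=6,fy=6)[:, :]
cv2.imwrite("pics/t8.png",f(p))
E
```

```text
(no output)
```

View pics/t8.png

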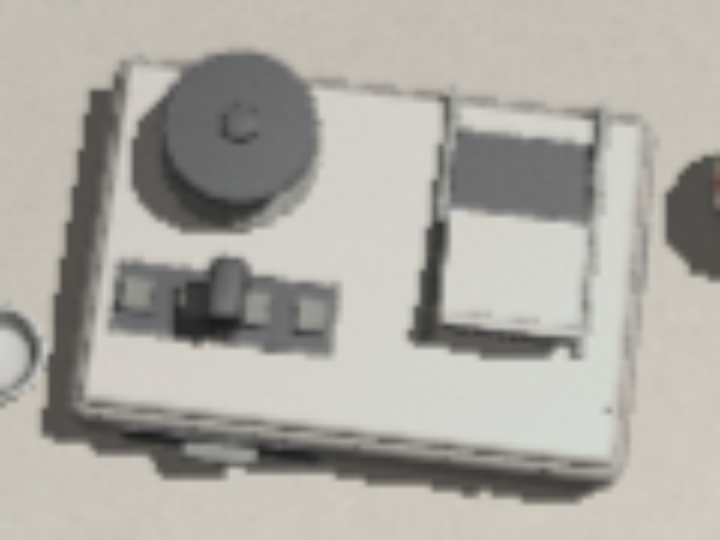

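The top view shows the knob at (230,285), between the second and third teeth, so it sits in the middle notch. The cover is shut at its starting position, and the mug and spoon have not moved.

```bash
python3 - <<'E'
from cell import env
print(env.job_done(), env.state()["clock"])
E
```

```text
the job is handed in; nothing more can be done
the job is handed in; nothing more can be done
```

The knob is in the middle notch and the mill was started. I handed the job in at about 17 s of the 43 s allowed; no verdict is reported.

- **Knob:** I lifted it 14 mm, moved it 26.5 mm to the left and lowered it. It came back to within 2 mm of its starting height, still with only the spring's pull of about 3 N on it, and then I let go. The last top view shows it in the middle notch.
- **Cover and key:** I pushed the cover back about 41 mm, which is worked out from the arm position. The fingertip met the key at about 79 mm above the worktop. It reached the hard stop near 73 mm, matching the 6 mm stroke. Force peaked at about 12.5 N among the end-of-move readings. I held the key down for 1.25 s at about 9 N, then raised the finger and let the cover follow it shut.
- **Last checks:** The top view shows the cover back at its starting position and the neighbouring mug and spoon where they were. The other bystanders looked unmoved in the full top view just before, apart from any part hidden by the arm. The gripper was clear of everything, at 0.23 m.
- **Less certain:**
  - The arm blocked the last side view, so the knob's height was not re-measured at the end. An earlier side view fitted it being fully down better than resting on the comb, to within about a pixel.
  - My knob and comb-centre measurements differed by up to 1.6 mm, within the 3 mm the notch allows.
  - The key being up was not seen directly because the cover hides it.

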